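# Set a long gauge block in the bench comparator

## Robot

A 6-joint arm with a two-finger parallel gripper is mounted at the origin on a cart in front of the work surface, level with it; the furniture and walls round the work are solid. World frame = base frame: x ahead of the robot, y to its left, z up, the work surface at z = 0. Lengths are in m, angles in rad, forces in N, time in s.
With the tool pointing down it reaches from about 0.425 to 0.95 m from the base axis. Payload 3.5 kg.
Tool frame: the origin (TCP) lies midway between the tips of the shut fingers; the grasp point (between the pads) lies 19 mm behind it; z points along the fingers, y is the line along which they close (so a half turn about z gives the same grasp; the last joint's range is limited). The gripper opens to 85 mm and grips with 20 to 120 N. Pads are 22 mm wide; open, the fingers measure 114 mm over their backs; the gripper's body (76 mm by 85 mm) begins 54 mm behind the grasp point. The pads swing forward as they close: fully open they stand 13 mm farther back than shut.
Start: joints at [1.016, 0.286, 1.577, -0, 1.279, -0.15], TCP at [0.266, 0.62, 0.231] pointing down, gripper open.
Joint ranges: [-2.77, 2.77], [-0.9, 2.22], [0.21, 2.48], [-1.53, 4.67], [0.24, 2.81], [-2.84, 2.84]. Speed limits (rad/s): [2.79, 2.79, 3.14, 3.14, 3.14, 3.14].

## Interface

Orientations are given as a unit quaternion [x, y, z, w].
In Python, from plant import * gives the robot as it stands.
- The arm moves only by the tool move_arm, never from a script. Its argument "moves" is a list of rows, each a list of 3 entries, a list of its own where there are three numbers: the opening, from 0 (shut) to 1 (fully open), then the shift along the tool's x, y, z in m, then the turn, a rotation vector about the tool's x, y, z in rad. A call has exactly 10 rows; each row shifts and turns the commanded pose from where the row before left it, along the tool's axes as they then stand; what a row does not reach is not made up. A row lasts 1/12 s, in which the tool goes at most 41.7 mm and 7.16 degrees, less where a joint would pass 70% of its speed; a pose out of reach is approached as far as the arm can. A call is refused whole if a number of a shift passes 0.0417 or a number of a turn 0.125, either way. A call with a gripper value outside its range is refused whole. The fingers move at their own pace and stop on an object; "grip_force" is the grip in N (left out, the last holds). Time passes only in rows, so rows that do not move let the fingers close, or fill a call up. It gives the time, the measured TCP pose, the force, the opening and the grip force at its end, in the units of the state.
- get_state(): the state, without advancing time (a new reading comes with each control period).
- read_camera(name): name is "side" or "top" or "wrist"; returns the picture (420x560x3 uint8, red, green, blue); there is no depth.
- camera_params(name): a dict with "fx", "fy", "cx", "cy" (pixels), "rvec" (rotation vector, rad) and "tvec" (3), from world to camera coordinates, as OpenCV has them; the wrist camera has in their place "tool_from_camera" (4x4, takes a point from camera to tool coordinates, whose origin is the TCP and whose axes are the flange's). Camera axes: x right, y down, z forward; pixel columns grow to the right and rows downward; lengths in m; the calibration is good to about 2 mm. A picture is of the moment at which its call begins: read the wrist's pose just before it. camera_params takes no time and is no camera call.
- sign_off(): hands the job in; it is judged then, once.
The state is a dict: "time": time; "qpos": joint angles; "dq": joint speeds; "joint_efforts": joint torques, N m; "eef_pos": TCP position; "tcp_rot": TCP orientation; "contact_force": force on the tool from outside, world axes, zero at the start; "wrist_torque": the same for the moment, N m; "opening": opening from 0.0 (shut) to 1.0 (fully open); "finger_force": force on a finger pad.
Only numpy, scipy, OpenCV 4.12 (cv2) and the standard library are available. Lean on these libraries where they do the work, as an engineer would, in place of code of your own. Each camera call takes 0.05 s, during which the arm holds its last target. There are 200 camera calls.

## Task

Set the long steel gauge block up for measuring in the bench comparator, only by pushing with the fingertips and without lifting it: push it flat against the back rail, slide it along the rail until it sits fully home in the corner between rail and end stop, and only then push the tailstock up to it along the rail until the dial indicator's spindle is pressed in about half-way. Let go and leave everything so; leave the small block and the other things on the bench where they are.

Things in the scene. Friction and masses are not known exactly. Their poses are not given: they have to be found in the camera images.
- block_center (a point): long ground steel gauge block lying loose on the comparator's plate between end stop and tailstock, 30x72x24 mm (x, y, z; all sizes and offsets here are in mm), about 0.4 kg; this point is its centre (12 above the plate when it lies flat); its y axis runs along its length. It may lie askew by up to about 25 degrees
- corner (a point): corner of the comparator: the point on its plate's top (18 above the bench) where the back rail's front face meets the end stop's right face. x: level, square to the rail, away from the robot into the rail (18 thick, 14 above the plate); y: left along the rail into the stop (30 thick, 20 above the plate, x = -44 to 26); z up. Block home: its centre at x = -15, y = -36, z = 12, its length along y
- comparator: fixed blue bench instrument with a ground steel plate on top, 150 deep, 400 wide, top 18 above the bench; back rail along its far side, end stop at its left end, tailstock with dial at its right end. Origin on the bench, 45 in front of the rail's face and 150 to the right of the stop's face; axes as the corner's. Plate: x = -75 to 75, y = -205 to 195
- tailstock (a joint): how far the tailstock has slid left along the rail toward the stop, m: starts between 0 (far right) and 0.02, at most 0.2; about 5 N of friction, stays where it is left. A grey slide, 62 long, top 34 above the plate, riding on the rail; in front of the rail it carries a dial indicator of 36 diameter, face up, 22 above the plate, spindle pointing left at the block
- tail_push (a point): centre of the tailstock's flat right-hand face, the face to push to the left: there the face is 44 wide (across the rail direction), from 2 to 34 above the plate; this point lies 18 above the plate and 8 in front of the rail's face. Axes as those of the corner point
- spindle (a joint): how far the indicator's sprung spindle is pressed in, in m: 0 free, 0.008 fully in, so half-way is 0.004; it pushes back with 0.6 N at first and 1.8 N fully in. The red needle turns clockwise about 0.7 rad per mm
- spindle_tip (a point): left end of the indicator's spindle, a round steel tip of 5.6 diameter, 12 above the plate and 18.5 in front of the rail's face; when the spindle is free it lies 83 to the left of the tailstock's right-hand face and 25 to the left of the indicator's stem
- small_block: small square ground steel block, 25x26x22, the one that must stay; stands on the front left corner of the comparator's plate; origin under its centre
- ring_gauge: plain steel ring gauge, outer diameter 58, height 18, on the bench to the left of the comparator; origin under its centre
- loupe: black eye loupe, diameter 41, height 31, on the bench behind the comparator; origin under its centre
- micrometer: outside micrometer, 44x130x16, on the bench to the left of the comparator; origin under its centre
- tweezers: steel tweezers, 10x124x11, on the bench behind the comparator; origin under their centre

How it is judged:
On the way, in this order (a step that is already met when the one before it is completed fails the run):
1. the long block lies flat against the back rail, still at least 5 mm short of the end stop (x of block_center in the frame of corner between -0.0175 and -0.0125 m and y of block_center in the frame of corner below -0.041 m and angle between the y axis of block_center and the y axis of corner, either way round below 0.06 rad and z of block_center in the frame of corner between 0.0095 and 0.0145 m), for 0.1 s.
2. the long block is fully home in the corner of rail and end stop, before the spindle is pressed (x of block_center in the frame of corner between -0.017 and -0.013 m and y of block_center in the frame of corner between -0.038 and -0.034 m and angle between the y axis of block_center and the y axis of corner, either way round below 0.04 rad and z of block_center in the frame of corner between 0.0095 and 0.0145 m and value of joint spindle below 0.0008 m), for 0.2 s.
At the end, for the whole second after the job is handed in: The long block lies flat on the plate, within 2 mm of touching both the rail and the end stop and square to them within 0.04 rad; the tailstock stands at rest with its spindle against the block, pressed in 1.5 to 6.5 mm of its 8 mm (x of block_center in the frame of corner between -0.017 and -0.013 m and y of block_center in the frame of corner between -0.038 and -0.034 m and angle between the y axis of block_center and the y axis of corner, either way round below 0.04 rad and z of block_center in the frame of corner between 0.0095 and 0.0145 m and value of joint spindle between 0.0015 and 0.0065 m and velocity of joint tailstock below 0.005 m/s).
It fails at once if the long block is lifted off the plate or tipped up (z of block_center in the frame of corner above 0.018 m or angle between block_center's own z axis and vertical above 0.2 rad).
It fails at once if the long block comes to within 25 mm of the end stop away from the rail (more than 8 mm off it) instead of along it (y of block_center in the frame of corner above -0.061 m and x of block_center in the frame of corner below -0.023 m).
It fails at once if the small block or another bystander is moved by more than 15 mm (distance of any of small_block, ring_gauge, loupe, micrometer, tweezers from where it was at the start of the episode above 0.015 m).
It also fails if it takes over 58 s, if anything falls off the work surface, if the arm or the gripper's body presses on something with over 40 N, if the wrist force passes 120 N, or if a joint passes its speed limit or range.

## Working session

There is one attempt and no reset: what is moved stays moved. The work goes in short steps, Python scripts to look and compute and a tool call to move; the robot and the scene stay as the last step left them, time stands still between calls to the robot, and variables do not carry over. Pictures are saved under pics/ and viewed, at most 10 in all, crops included, and the job is handed in when it is done.

Besides the shell and the picture viewer there is one more tool, called after "Emit:" in YAML: its name, and indented under it one key for each argument. move_arm: Moves the arm, as the interface text tells. Its arguments: {"type":"object","properties":{"moves":{"type":"array"},"grip_force":{"type":"number"}},"required":["moves"]}

```bash
mkdir -p pics; ls; python3 - <<'E'
from plant import *
import cv2,numpy as np
s=get_state();print(s['time'],s['eef_pos'],s['tcp_rot'],s['opening'],s['contact_force'])
for n in('top','side'):
    cv2.imwrite(f'pics/{n}0.png',cv2.resize(read_camera(n)[:,:,::-1],(800,600),interpolation=cv2.INTER_CUBIC))
    print(n,camera_params(n))
print(camera_params('wrist'))
E
```

```text
pics
0.0 [0.26542744 0.61988907 0.22992267] [ 2.01011907e-01  9.79588067e-01 -1.12551683e-03 -4.05403976e-04] 1.0005125073349062 [-0.65584099  1.0770324  -0.56780035]
top {'fx': 522.7609895229459, 'fy': 522.7609895229459, 'cx': 278.55513865132076, 'cy': 210.96970689169993, 'rvec': array([ 2.13732125, -2.11677114,  0.19645434]), 'tvec': array([0.12718595, 0.61658522, 1.36895477])}
side {'fx': 460.8667120377288, 'fy': 460.8667120377288, 'cx': 286.34152156037163, 'cy': 203.82919481522217, 'rvec': array([ 2.2657716 , -0.14081515,  0.07748808]), 'tvec': array([-0.59660186,  0.19667087,  0.81338935])}
{'fx': 326.14079938975226, 'fy': 326.14079938975226, 'cx': 282.0396206891304, 'cy': 214.55146463086297, 'tool_from_camera': array([[ 2.93110746e-04, -9.50669920e-01, -3.10204154e-01,
         7.77537058e-02],
       [ 9.99999865e-01,  4.11667596e-04, -3.16724625e-04,
        -6.19754415e-04],
       [ 4.28801572e-04, -3.10204019e-01,  9.50669913e-01,
        -1.43118416e-01],
       [ 0.00000000e+00,  0.00000000e+00,  0.00000000e+00,
         1.00000000e+00]])}
```

View pics/top0.png

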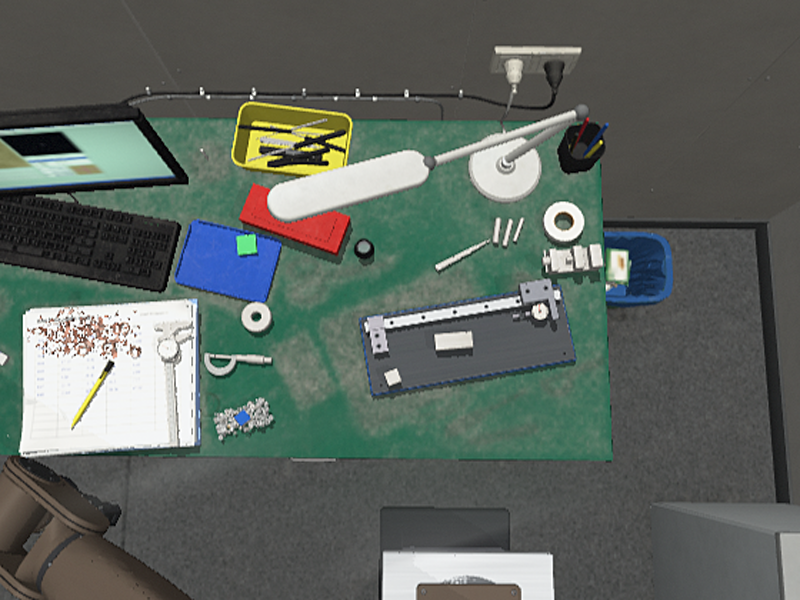

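View pics/side0.png

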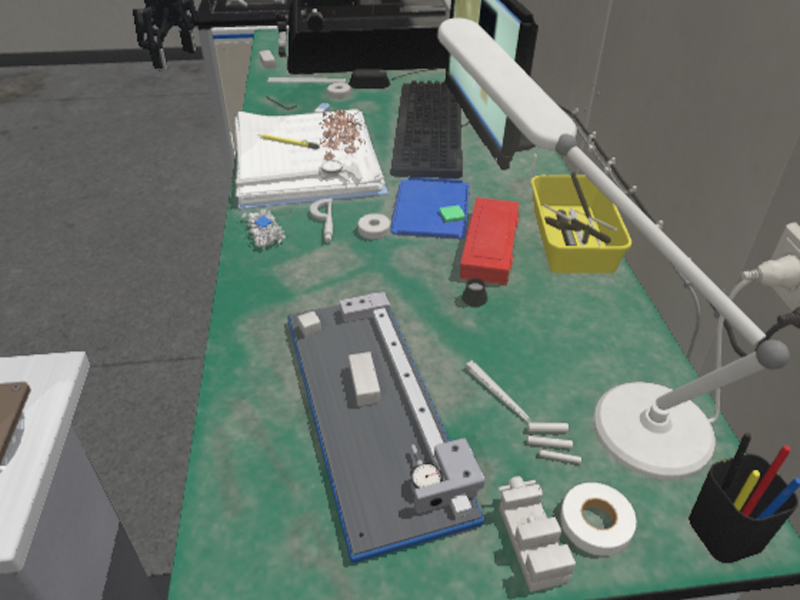

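The top view shows the comparator: rail from about (372,322) to (555,288), block at (453,342), small block at (392,377). I'll zoom in for accurate pixels.

```bash
python3 - <<'E'
import cv2,numpy as np
from plant import *
t=read_camera('top')[:,:,::-1]; s=read_camera('side')[:,:,::-1]
cv2.imwrite('pics/t.png',t);cv2.imwrite('pics/s.png',s)
c=cv2.resize(t[190:290,245:411],(797,480),interpolation=cv2.INTER_CUBIC); cv2.imwrite('pics/tc.png',c)  #x4.8
c=cv2.resize(s[200:395,195:345],(450,585),interpolation=cv2.INTER_CUBIC); cv2.imwrite('pics/sc.png',c)  #x3
E
```

```text
(no output)
```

View pics/tc.png

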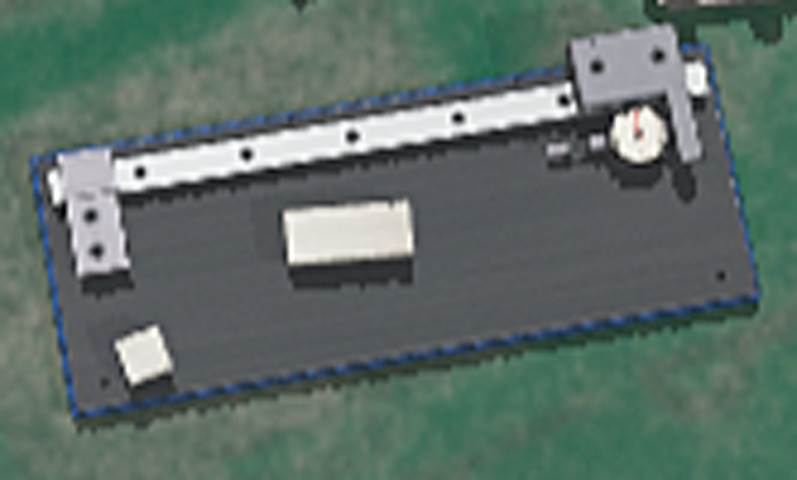

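View pics/sc.png

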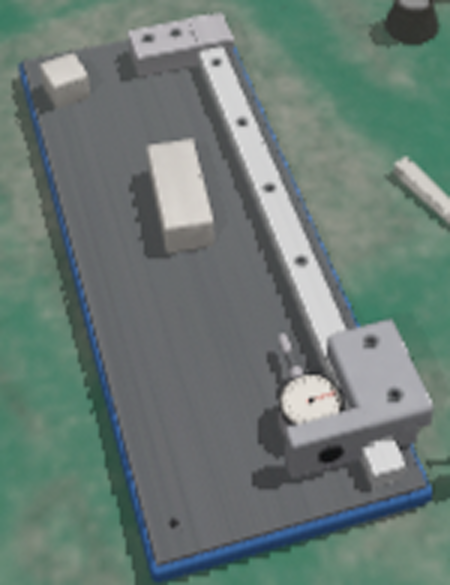

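```bash
cat > h.py <<'E'
from plant import *
import numpy as np,cv2
from scipy.optimize import least_squares
from scipy.spatial.transform import Rotation as R
P={n:camera_params(n) for n in('top','side','wrist')}
def K(p): return np.array([[p['fx'],0,p['cx']],[0,p['fy'],p['cy']],[0,0,1]])
def proj(n,X,s=None):
    p=P[n]
    if n=='wrist':
        T=np.eye(4);T[:3,:3]=R.from_quat(s['tcp_rot']).as_matrix();T[:3,3]=s['eef_pos']
        W=np.linalg.inv(T@p['tool_from_camera']);r=cv2.Rodrigues(W[:3,:3])[0];t=W[:3,3]
    else: r,t=p['rvec'],p['tvec']
    return cv2.projectPoints(np.array(X,float).reshape(-1,1,3),r,t,K(p),None)[0].reshape(-1,2)
def to_world(pose,X): # comparator planar pose (corner x,y,th), corner-frame points -> world
    x,y,th=pose;X=np.array(X,float).reshape(-1,3);c,s=np.cos(th),np.sin(th)
    return np.c_[x+c*X[:,0]-s*X[:,1],y+s*X[:,0]+c*X[:,1],X[:,2]+.018]
def crop(uv,off,sc): return (np.array(uv,float)+.5)/sc-.5+np.array(off)
E
python3 - <<'E'
from h import *
T=lambda u:crop(u,(245,190),4.8); S=lambda u:crop(u,(195,200),3)
pl=np.array([[30,45],[30,-355],[-120,-355],[-120,45]])/1e3
pl=np.c_[pl,np.zeros(4)]
ut=T([[33,158],[705,45],[760,295],[77,413]]); us=S([[22,64],[155,567],[430,488]])
f=lambda p:np.r_[(proj('top',to_world(p,pl))-ut).ravel(),(proj('side',to_world(p,pl[[3,2,1]]))-us).ravel()]
r=least_squares(f,[.7,-.0,0.1]);print('comp',r.x,np.round(r.fun,1))
r1=least_squares(lambda p:f(p)[:8],r.x);print('top only',r1.x,np.round(r1.fun,1))
pose=r.x
bl=np.array([[15,36],[15,-36],[-15,-36],[-15,36]])/1e3
bt=T([[284,209],[408,200],[414,252],[290,266]]);bs=S([[148,145],[193,138],[212,234],[167,244]])
def g(q):
    c,s=np.cos(q[2]),np.sin(q[2]);X=np.c_[q[0]+c*bl[:,0]-s*bl[:,1],q[1]+s*bl[:,0]+c*bl[:,1],np.full(4,.024)]
    W=to_world(pose,X);return np.r_[(proj('top',W)-bt).ravel(),(proj('side',W[[3,0,1,2]])-bs).ravel()]
q=least_squares(g,[-.05,-.15,0]);print('block in corner frame',q.x,np.round(q.fun,1))
h=lambda t:(proj('top',to_world(pose,[[-.030,t[0],.034],[-.0185,t[0]+.083,.012]]))-T([[703,157],[548,150]])).ravel()
t=least_squares(h,[-.33]);print('tail face y',t.x,t.fun)
h=lambda t:(proj('side',to_world(pose,[[-.030,t[0],.034],[-.0185,t[0]+.083,.012]]))-S([[290,445],[283,338]])).ravel()
t=least_squares(h,[-.33]);print('tail face y side',t.x,t.fun)
np.save('pose.npy',pose)
print('block world',to_world(pose,[q.x[0],q.x[1],.012]),'tail',to_world(pose,[-.008,t.x[0],.018]))
s=get_state();print(R.from_quat(s['tcp_rot']).as_matrix().round(3))
E
```

```text
comp [0.56775701 0.15883039 0.17964625] [-0.1 -0.1  0.3 -0.3  0.1  0.  -0.5  0.1 -0.6 -1.5 -0.2  0.7  0.4  0.1]
top only [0.56742606 0.15872111 0.18017427] [-0.  -0.   0.3 -0.3  0.1  0.  -0.4  0.2]
block in corner frame [-0.0471986  -0.12877264 -0.09393626] [ 1.   0.3  1.4  0.2  1.2  0.2  0.7 -0.7 -0.2  1.4  0.2  1.4  0.5 -2.8
 -0.8 -3.5]
tail face y [-0.33148523] [-0.48327511 -3.53943866 -0.08730312  0.19785729]
tail face y side [-0.329302] [ 6.52504103 -1.45786928 -0.65920135 -0.97294295]
block world [[0.54432728 0.02369657 0.03      ]] tail [[ 0.61872594 -0.16660159  0.036     ]]
[[-0.919  0.394 -0.001]
 [ 0.394  0.919 -0.001]
 [ 0.    -0.001 -1.   ]]
```

```bash
cat >> h.py <<'E'
pose=np.load('pose.npy') if __import__('os').path.exists('pose.npy') else None
def now():
    s=get_state();M=R.from_quat(s['tcp_rot']).as_matrix();x,y,th=pose
    C=np.array([[np.cos(th),-np.sin(th),0],[np.sin(th),np.cos(th),0],[0,0,1]])
    p=C.T@(s['eef_pos']-[x,y,.018]);f=C.T@s['contact_force']
    D=np.c_[-C[:,0],C[:,1],-C[:,2]]
    rv=R.from_matrix(M.T@D).as_rotvec()
    print('t',round(s['time'],2),'tcp corner mm',(p*1e3).round(1),'F',f.round(1),'turn needed',rv.round(3),'open',round(s['opening'],2))
    return s,M,C,p
def plan(tgt,aligned=False):
    s,M,C,p=now();D=np.c_[-C[:,0],C[:,1],-C[:,2]] if aligned else M
    print('shift mm tool',(D.T@C@(np.array(tgt)/1e3-p)*1e3).round(1))
E
python3 -c "
from h import *
plan([-90,-129,90],True)"
```

```text
t 0.2 tcp corner mm [-214.9  507.9  212.5] F [-0.3 -0.8 -1.3] turn needed [-0.001 -0.001 -0.584] open 1.0
shift mm tool [-124.9 -636.9  122.5]
```

Emit:
move_arm:
  moves:
    - [0.5,[0,0,0],[0,0,-0.1168]]
    - [0.5,[0,0,0],[0,0,-0.1168]]
    - [0.5,[0,0,0],[0,0,-0.1168]]
    - [0.5,[0,0,0],[0,0,-0.1168]]
    - [0.5,[0,0,0],[0,0,-0.1168]]
    - [0.5,[-0.008,-0.04,0],[0,0,0]]
    - [0.5,[-0.008,-0.04,0],[0,0,0]]
    - [0.5,[-0.008,-0.04,0],[0,0,0]]
    - [0.5,[-0.008,-0.04,0],[0,0,0]]
    - [0.5,[-0.008,-0.04,0],[0,0,0]]
  grip_force: 60

```text
time: 1.03
eef_pos: [0.3409, 0.429, 0.231]
tcp_rot: [-0.09, 0.996, -0.0, -0.0]
contact_force: [1.5, -0.3, 0.5]
opening: 0.5
finger_force: 0.0
```

Emit:
move_arm:
  moves:
    - [0.5,[-0.008,-0.04,0],[0,0,0]]
    - [0.5,[-0.008,-0.04,0],[0,0,0]]
    - [0.5,[-0.008,-0.04,0],[0,0,0]]
    - [0.5,[-0.008,-0.04,0],[0,0,0]]
    - [0.5,[-0.008,-0.04,0],[0,0,0]]
    - [0.5,[-0.008,-0.04,0],[0,0,0]]
    - [0.5,[-0.008,-0.04,0.02],[0,0,0]]
    - [0.5,[-0.008,-0.04,0.02],[0,0,0]]
    - [0.5,[-0.008,-0.04,0.02],[0,0,0]]
    - [0.5,[0,-0.02,0.02],[0,0,0]]

```text
time: 1.87
eef_pos: [0.4774, 0.0759, 0.1564]
tcp_rot: [-0.088, 0.996, -0.001, 0.001]
contact_force: [-0.3, 0.5, 0.2]
opening: 0.496
finger_force: 0.0
```

```bash
python3 -c "
from h import *
plan([-95,-129,90],True)
im=read_camera('wrist')[:,:,::-1];cv2.imwrite('pics/w1.png',im)
s=get_state()
print(proj('wrist',to_world(pose,[[0,0,0],[0,0,.014],[0,-.2,.014],[-.12,.045,0]]),s).round())"
```

```text
t 1.87 tcp corner mm [-103.7  -65.5  138.4] F [-0.2  0.5  0.2] turn needed [-0.002  0.003 -0.003] open 0.5
shift mm tool [ -8.7 -63.5  48.4]
[[352. 308.]
 [355. 316.]
 [143. 317.]
 [412. 188.]]
```

View pics/w1.png

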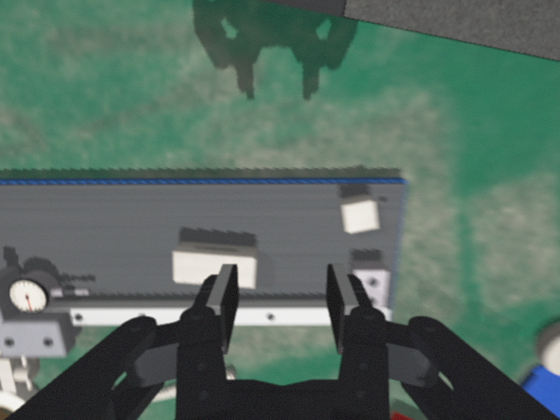

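The wrist view shows the block at about (215,268), with rail and stop at the right and the small block at (360,214). The path to the block's front side is clear, so I'm descending in front of it.

Emit:
move_arm:
  moves:
    - [0.5,[-0.002,-0.016,0.01],[0,0,0]]
    - [0.5,[-0.002,-0.016,0.01],[0,0,0]]
    - [0.5,[-0.002,-0.016,0.01],[0,0,0]]
    - [0.5,[-0.002,-0.016,0.01],[0,0,0]]
    - [0.5,[0,0,0.02],[0,0,0]]
    - [0.5,[0,0,0.02],[0,0,0]]
    - [0.5,[0,0,0.02],[0,0,0]]
    - [0.5,[0,0,0.01],[0,0,0]]
    - [0.5,[0,0,0],[0,0,0]]
    - [0.5,[0,0,0],[0,0,0]]

```text
time: 2.75
eef_pos: [0.4948, 0.0178, 0.0462]
tcp_rot: [-0.09, 0.996, 0.0, -0.0]
contact_force: [0.3, -0.2, 0.3]
opening: 0.502
finger_force: 0.0
```

```bash
python3 -c "
from h import *
s,*_=now()
im=read_camera('wrist')[:,:,::-1];cv2.imwrite('pics/w2.png',im)
s=get_state();
print(proj('wrist',to_world(pose,[[0,0,0],[0,-.1,.014],[0,-.2,.014],[-.12,.045,0]]),s).round())
print(proj('wrist',to_world(pose,[[-.0618+.0034,-.0938,.024],[-.0618-.0034,-.1638,.024]]),s).round())
plan([-80,-128,4],True)"
```

```text
t 2.75 tcp corner mm [ -97.  -125.7   28.2] F [ 0.3 -0.2  0.3] turn needed [ 0.    -0.001 -0.   ] open 0.5
[[473. 383.]
 [326. 401.]
 [167. 401.]
 [594. 212.]]
[[344. 333.]
 [214. 323.]]
t 2.8 tcp corner mm [ -96.2 -126.    29.2] F [-0.6  1.  -0. ] turn needed [-0.     0.001 -0.   ] open 0.5
shift mm tool [-16.2  -2.   25.2]
```

View pics/w2.png

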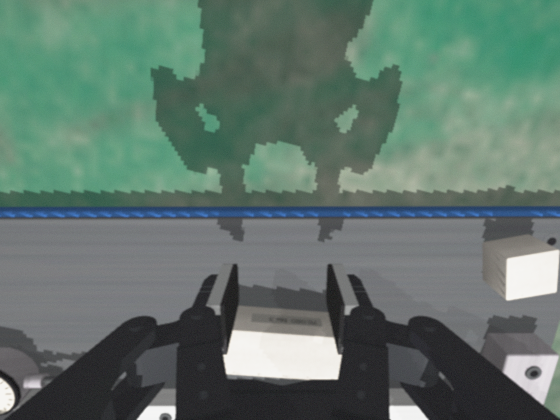

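The view shows the block's front edge from (230,325) to (340,333), behind both fingertips as predicted. I'll go down and push it toward the rail.

Emit:
move_arm:
  moves:
    - [0.5,[0,-0.001,0.013],[0,0,0]]
    - [0.5,[0,-0.001,0.012],[0,0,0]]
    - [0.5,[0,0,0],[0,0,0]]
    - [0.5,[-0.006,0,0],[0,0,0]]
    - [0.5,[-0.006,0,0],[0,0,0]]
    - [0.5,[-0.005,0,0],[0,0,0]]
    - [0.5,[-0.005,0,0],[0,0,0]]
    - [0.5,[-0.005,0,0],[0,0,0]]
    - [0.5,[-0.005,0,0],[0,0,0]]
    - [0.5,[0,0,0],[0,0,0]]

```text
time: 3.63
eef_pos: [0.5279, 0.0214, 0.0215]
tcp_rot: [-0.09, 0.996, -0.0, 0.001]
contact_force: [-0.7, 0.3, -0.1]
opening: 0.5
finger_force: 0.0
```

```bash
python3 -c "
from h import *
plan([-41,-128,4],True)"
```

```text
t 3.63 tcp corner mm [ -63.8 -128.     3.5] F [-0.6  0.4 -0.1] turn needed [-0.     0.001 -0.   ] open 0.5
shift mm tool [-22.8   0.   -0.5]
```

Emit:
move_arm:
  moves:
    - [0.5,[-0.003,0,0],[0,0,0]]
    - [0.5,[-0.003,0,0],[0,0,0]]
    - [0.5,[-0.003,0,0],[0,0,0]]
    - [0.5,[-0.003,0,0],[0,0,0]]
    - [0.5,[-0.003,0,0],[0,0,0]]
    - [0.5,[-0.002,0,0],[0,0,0]]
    - [0.5,[-0.002,0,0],[0,0,0]]
    - [0.5,[-0.001,0,0],[0,0,0]]
    - [0.5,[0,0,0],[0,0,0]]
    - [0.5,[0,0,0],[0,0,0]]

```text
time: 4.47
eef_pos: [0.5468, 0.0249, 0.0214]
tcp_rot: [-0.089, 0.996, -0.0, 0.0]
contact_force: [-0.5, -0.1, -0.3]
opening: 0.498
finger_force: 0.3
```

```bash
python3 -c "
from h import *
now()
cv2.imwrite('pics/w3.png',read_camera('wrist')[:,:,::-1])"
```

```text
t 4.47 tcp corner mm [ -44.5 -128.     3.4] F [-0.5  0.  -0.3] turn needed [-0.     0.001 -0.   ] open 0.5
```

View pics/w3.png

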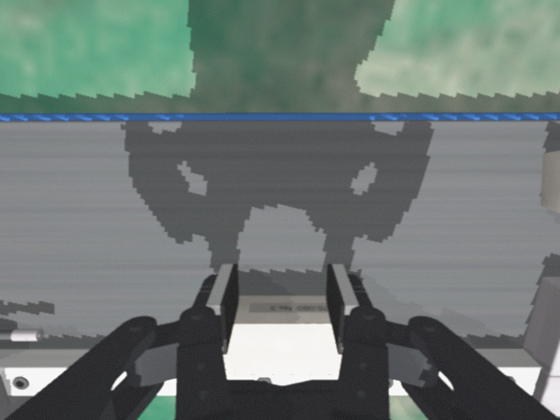

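The block is now square to the fingers, with its front edge at row 295–322, and its back is just short of the rail. I'll close the last few millimetres.

Emit:
move_arm:
  moves:
    - [0.5,[-0.001,0,0],[0,0,0]]
    - [0.5,[-0.001,0,0],[0,0,0]]
    - [0.5,[-0.001,0,0],[0,0,0]]
    - [0.5,[-0.001,0,0],[0,0,0]]
    - [0.5,[-0.001,0,0],[0,0,0]]
    - [0.5,[0,0,0],[0,0,0]]
    - [0.5,[0,0,0],[0,0,0]]
    - [0.5,[0,0,0],[0,0,0]]
    - [0.5,[0,0,0],[0,0,0]]
    - [0.5,[0,0,0],[0,0,0]]

```text
time: 5.35
eef_pos: [0.5501, 0.0256, 0.0212]
tcp_rot: [-0.09, 0.996, 0.0, -0.002]
contact_force: [-5.5, -2.7, 4.2]
opening: 0.498
finger_force: 3.2
```

```bash
python3 -c "
from h import *
now()"
```

```text
t 5.35 tcp corner mm [ -41.1 -127.9    3.2] F [-5.9 -1.6  4.2] turn needed [ 0.    -0.004  0.   ] open 0.5
```

Firm contact with the rail (6 N, TCP x = −41.1, exactly as predicted). I'll back off, lift, shut the fingers and go to the block's right end.

Emit:
move_arm:
  moves:
    - [0.5,[0.003,0,0],[0,0,0]]
    - [0.5,[0.006,0,0],[0,0,0]]
    - [0.5,[0.006,0,0],[0,0,0]]
    - [0.5,[0,0,-0.02],[0,0,0]]
    - [0.2,[0,0,-0.02],[0,0,0]]
    - [0,[0,0,-0.02],[0,0,0]]
    - [0,[-0.01,-0.016,0],[0,0,0]]
    - [0,[-0.01,-0.016,0],[0,0,0]]
    - [0,[-0.01,-0.016,0],[0,0,0]]
    - [0,[-0.01,-0.016,0],[0,0,0]]

```text
time: 6.18
eef_pos: [0.5879, -0.0333, 0.0816]
tcp_rot: [-0.09, 0.996, -0.0, 0.001]
contact_force: [-0.2, 0.8, 0.8]
opening: 0.003
finger_force: 0.0
```

```bash
python3 -c "
from h import *
plan([-15,-194,4])
read_camera('wrist')
plan([-15,-194,4])
cv2.imwrite('pics/w4.png',read_camera('wrist')[:,:,::-1])
s=get_state()
print(proj('wrist',to_world(pose,[[-.03,-.165,.024],[-.03,-.093,.024],[-.0185,-.248,.012],[0,0,.014]]),s).round())"
```

```text
t 6.18 tcp corner mm [ -14.5 -192.6   63.6] F [-0.1  0.8  0.8] turn needed [-0.     0.002 -0.   ] open 0.0
shift mm tool [ 0.6 -1.3 59.6]
t 6.23 tcp corner mm [ -12.5 -195.8   64.3] F [ 0.6 -2.2  0.8] turn needed [-0.003  0.005 -0.002] open 0.0
shift mm tool [ 2.8  1.9 60.2]
[[334. 218.]
 [456. 218.]
 [200. 229.]
 [584. 256.]]
```

View pics/w4.png

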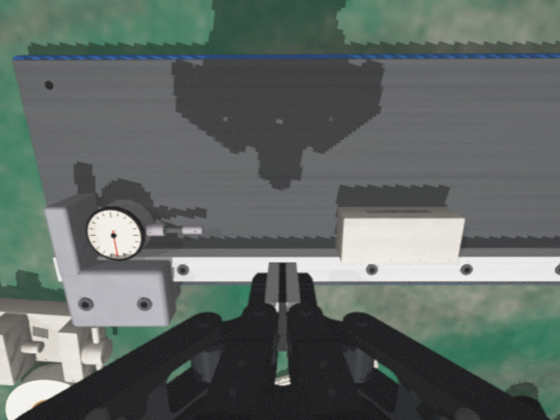

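The block sits flush against the rail (front edge (342,218)–(464,220), right end y ≈ −160), with the spindle tip at (201,231). The gap between them is clear for the shut fingers, so I'm descending.

Emit:
move_arm:
  moves:
    - [0,[0.0025,0.001,0.015],[0,0,0]]
    - [0,[0,0,0.015],[0,0,0]]
    - [0,[0,0,0.015],[0,0,0]]
    - [0,[0,0,0.015],[0,0,0]]
    - [0,[0,0,0],[0,0,0]]
    - [0,[0,0.005,0],[0,0,0]]
    - [0,[0,0.004,0],[0,0,0]]
    - [0,[0,0.003,0],[0,0,0]]
    - [0,[0,0.003,0],[0,0,0]]
    - [0,[0,0.003,0],[0,0,0]]

```text
time: 7.12
eef_pos: [0.5818, -0.0142, 0.022]
tcp_rot: [-0.09, 0.996, -0.0, 0.0]
contact_force: [-0.4, -4.1, 0.8]
opening: 0.001
finger_force: 1.9
```

```bash
python3 -c "
from h import *
now()"
```

```text
t 7.12 tcp corner mm [ -17.1 -172.7    4. ] F [-1.1 -4.   0.8] turn needed [-0.001  0.001  0.   ] open 0.0
```

Emit:
move_arm:
  moves:
    - [0,[-0.001,0.004,0],[0,0,0]]
    - [0,[-0.001,0.005,0],[0,0,0]]
    - [0,[0,0.006,0],[0,0,0]]
    - [0,[0,0.006,0],[0,0,0]]
    - [0,[0,0.006,0],[0,0,0]]
    - [0,[0,0.006,0],[0,0,0]]
    - [0,[0,0.006,0],[0,0,0]]
    - [0,[0,0.006,0],[0,0,0]]
    - [0,[0,0.005,0],[0,0,0]]
    - [0,[0,0.004,0],[0,0,0]]

```text
time: 7.95
eef_pos: [0.5737, 0.0392, 0.0215]
tcp_rot: [-0.09, 0.996, -0.0, -0.0]
contact_force: [-1.9, -4.7, 2.1]
opening: -0.002
finger_force: 2.3
```

```bash
python3 -c "
from h import *
now()
cv2.imwrite('pics/w5.png',read_camera('wrist')[:,:,::-1])"
```

```text
t 7.95 tcp corner mm [ -15.5 -118.8    3.5] F [-2.7 -4.3  2.1] turn needed [-0.001 -0.     0.   ] open -0.0
```

View pics/w5.png

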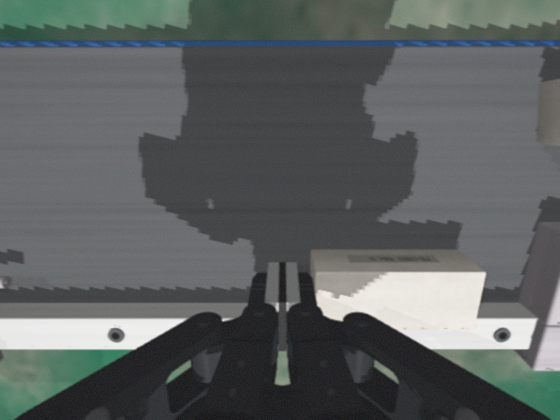

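The block is still flush and square, front edge (312,272)–(484,272), with the stop ahead at about (530,300). I'll push on to near the stop, then creep.

Emit:
move_arm:
  moves:
    - [0,[0,0.003,0],[0,0,0]]
    - [0,[0,0.004,0],[0,0,0]]
    - [0,[0,0.004,0],[0,0,0]]
    - [0,[0,0.004,0],[0,0,0]]
    - [0,[0,0.004,0],[0,0,0]]
    - [0,[0,0.003,0],[0,0,0]]
    - [0,[0,0.002,0],[0,0,0]]
    - [0,[0,0.001,0],[0,0,0]]
    - [0,[0,0.001,0],[0,0,0]]
    - [0,[0,0.0,0],[0,0,0]]

```text
time: 8.83
eef_pos: [0.5693, 0.0648, 0.0213]
tcp_rot: [-0.089, 0.996, 0.0, 0.0]
contact_force: [-1.3, -2.6, 1.1]
opening: -0.002
finger_force: 1.5
```

```bash
python3 -c "
from h import *
now()"
```

```text
t 8.83 tcp corner mm [-15.3 -92.7   3.3] F [-1.7 -2.3  1.1] turn needed [ 0.     0.    -0.001] open -0.0
```

Emit:
move_arm:
  moves:
    - [0,[0,0.001,0],[0,0,0]]
    - [0,[0,0.001,0],[0,0,0]]
    - [0,[0,0.001,0],[0,0,0]]
    - [0,[0,0.001,0],[0,0,0]]
    - [0,[0,0.001,0],[0,0,0]]
    - [0,[0,0.001,0],[0,0,0]]
    - [0,[0,0,0],[0,0,0]]
    - [0,[0,0,0],[0,0,0]]
    - [0,[0,0,0],[0,0,0]]
    - [0,[0,0,0],[0,0,0]]

```text
time: 9.67
eef_pos: [0.5682, 0.0708, 0.0212]
tcp_rot: [-0.089, 0.996, 0.0, 0.0]
contact_force: [-0.7, -2.6, 1.0]
opening: 0.003
finger_force: 0.9
```

```bash
python3 -c "
from h import *
now()"
```

```text
t 9.67 tcp corner mm [-15.3 -86.7   3.2] F [-1.2 -2.4  1. ] turn needed [ 0.001  0.    -0.001] open 0.0
```

Emit:
move_arm:
  moves:
    - [0,[0,0.001,0],[0,0,0]]
    - [0,[0,0.001,0],[0,0,0]]
    - [0,[0,0.001,0],[0,0,0]]
    - [0,[0,0,0],[0,0,0]]
    - [0,[0,0,0],[0,0,0]]
    - [0,[0,0,0],[0,0,0]]
    - [0,[0,0,0],[0,0,0]]
    - [0,[0,0,0],[0,0,0]]
    - [0,[0,0,0],[0,0,0]]
    - [0,[0,0,0],[0,0,0]]

```text
time: 10.5
eef_pos: [0.5677, 0.0733, 0.0213]
tcp_rot: [-0.09, 0.996, -0.0, 0.0]
contact_force: [0.5, -4.0, 0.6]
opening: 0.0
finger_force: 2.0
```

```bash
python3 -c "
from h import *
now()"
```

```text
t 10.5 tcp corner mm [-15.3 -84.1   3.3] F [-0.2 -4.   0.6] turn needed [-0.  0. -0.] open 0.0
```

Emit:
move_arm:
  moves:
    - [0,[0,0.001,0],[0,0,0]]
    - [0,[0,0.001,0],[0,0,0]]
    - [0,[0,0,0],[0,0,0]]
    - [0,[0,0,0],[0,0,0]]
    - [0,[0,0,0],[0,0,0]]
    - [0,[0,0,0],[0,0,0]]
    - [0,[0,0,0],[0,0,0]]
    - [0,[0,0,0],[0,0,0]]
    - [0,[0,0,0],[0,0,0]]
    - [0,[0,0,0],[0,0,0]]

```text
time: 11.33
eef_pos: [0.5677, 0.0734, 0.0213]
tcp_rot: [-0.09, 0.996, -0.002, 0.0]
contact_force: [0.1, -10.5, -0.2]
opening: 0.001
finger_force: 5.1
```

```bash
python3 -c "
from h import *
now()"
```

```text
t 11.33 tcp corner mm [-15.3 -84.    3.3] F [ -1.8 -10.3  -0.2] turn needed [-0.004  0.     0.001] open 0.0
```

The block is home (10 N against the stop, TCP y = −84.0). The tailstock's final push pose is therefore TCP y = −84 − 79 = −163. I'll retreat and go over to the tailstock's right side.

Emit:
move_arm:
  moves:
    - [0,[0,-0.004,0],[0,0,0]]
    - [0,[0,-0.01,0],[0,0,0]]
    - [0,[0,-0.01,0],[0,0,0]]
    - [0,[0,0,-0.02],[0,0,0]]
    - [0,[0,0,-0.022],[0,0,0]]
    - [0,[0,0,-0.025],[0,0,0]]
    - [0,[0,-0.02,0],[0,0,0]]
    - [0,[0,-0.02,0],[0,0,0]]
    - [0,[0,0,0],[0,0,0]]
    - [0,[0,0,0],[0,0,0]]

```text
time: 12.17
eef_pos: [0.5787, 0.0117, 0.0883]
tcp_rot: [-0.088, 0.996, 0.0, -0.0]
contact_force: [0.1, 0.8, 0.3]
opening: -0.0
finger_force: 0.0
```

```bash
python3 -c "
from h import *
plan([-9,-356,70])
s=get_state()
cv2.imwrite('pics/w6.png',read_camera('wrist')[:,:,::-1])
print(proj('wrist',to_world(pose,[[-.03,-.072,.024],[-.03,0,.024],[0,-.072,.024],[0,-.1,.014],[0,0,.014],[-.0185,-.248,.012]]),s).round())"
```

```text
t 12.17 tcp corner mm [ -15.5 -146.7   70.3] F [0.2 0.7 0.3] turn needed [ 0.001  0.    -0.003] open -0.0
shift mm tool [-7.000e+00 -2.093e+02  1.000e-01]
[[406. 218.]
 [524. 217.]
 [401. 262.]
 [354. 255.]
 [503. 255.]
 [131. 229.]]
```

View pics/w6.png

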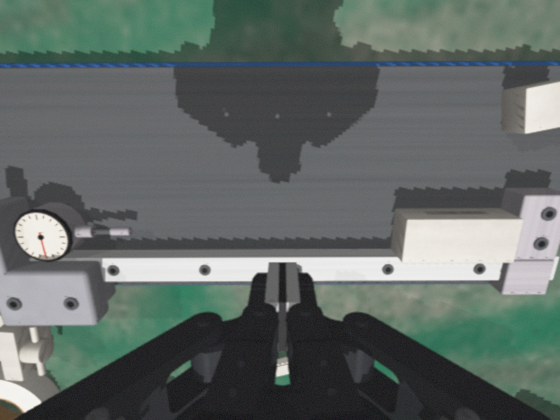

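The block is home: its left end meets the stop at (518,220) and it lies flush along the rail, while the tailstock is untouched at the left. I'm moving to its right side.

Emit:
move_arm:
  moves:
    - [0,[-0.001,-0.03,0],[0,0,0]]
    - [0,[-0.001,-0.03,0],[0,0,0]]
    - [0,[-0.001,-0.03,0],[0,0,0]]
    - [0,[-0.001,-0.03,0],[0,0,0]]
    - [0,[-0.001,-0.03,0],[0,0,0]]
    - [0,[-0.001,-0.03,0],[0,0,0]]
    - [0,[-0.001,-0.029,0],[0,0,0]]
    - [0,[0,0,0],[0,0,0]]
    - [0,[0,0,0],[0,0,0]]
    - [0,[0,0,0],[0,0,0]]

```text
time: 13.05
eef_pos: [0.6223, -0.1907, 0.0874]
tcp_rot: [-0.09, 0.996, 0.001, -0.001]
contact_force: [0.4, -0.7, -0.9]
opening: -0.0
finger_force: 0.0
```

```bash
python3 -c "
from h import *
plan([-9,-356,18])"
```

```text
t 13.05 tcp corner mm [  -8.7 -353.7   69.4] F [ 0.2 -0.8 -0.9] turn needed [ 0.002 -0.001 -0.   ] open -0.0
shift mm tool [ 0.2 -2.4 51.4]
```

Emit:
move_arm:
  moves:
    - [0,[0,-0.003,0.012],[0,0,0]]
    - [0,[0,0,0.013],[0,0,0]]
    - [0,[0,0,0.013],[0,0,0]]
    - [0,[0,0,0.013],[0,0,0]]
    - [0,[0,0,0],[0,0,0]]
    - [0,[0,0.003,0],[0,0,0]]
    - [0,[0,0.003,0],[0,0,0]]
    - [0,[0,0.003,0],[0,0,0]]
    - [0,[0,0.003,0],[0,0,0]]
    - [0,[0,0,0],[0,0,0]]

```text
time: 13.88
eef_pos: [0.6216, -0.1826, 0.0381]
tcp_rot: [-0.09, 0.996, -0.0, 0.001]
contact_force: [0.7, -0.3, 0.1]
opening: 0.004
finger_force: 0.0
```

```bash
python3 -c "
from h import *
now()"
```

```text
t 13.88 tcp corner mm [  -8.  -345.5   20.1] F [ 0.6 -0.5  0.1] turn needed [-0.001  0.001  0.   ] open 0.0
```

Emit:
move_arm:
  moves:
    - [0,[0,0.002,0],[0,0,0]]
    - [0,[0,0.002,0],[0,0,0]]
    - [0,[0,0.003,0],[0,0,0]]
    - [0,[0,0.004,0],[0,0,0]]
    - [0,[0,0.006,0],[0,0,0]]
    - [0,[0,0.007,0],[0,0,0]]
    - [0,[0,0.007,0],[0,0,0]]
    - [0,[0,0.007,0],[0,0,0]]
    - [0,[0,0.007,0],[0,0,0]]
    - [0,[0,0.006,0],[0,0,0]]

```text
time: 14.72
eef_pos: [0.6127, -0.1345, 0.038]
tcp_rot: [-0.09, 0.996, -0.002, 0.001]
contact_force: [0.2, -5.8, -1.3]
opening: 0.002
finger_force: 2.8
```

```bash
python3 -c "
from h import *
now()"
```

```text
t 14.72 tcp corner mm [  -8.1 -296.7   20. ] F [-0.8 -5.7 -1.3] turn needed [-0.004  0.001  0.   ] open 0.0
```

Emit:
move_arm:
  moves:
    - [0,[0,0.006,0],[0,0,0]]
    - [0,[0,0.006,0],[0,0,0]]
    - [0,[0,0.006,0],[0,0,0]]
    - [0,[0,0.006,0],[0,0,0]]
    - [0,[0,0.006,0],[0,0,0]]
    - [0,[0,0.006,0],[0,0,0]]
    - [0,[0,0.006,0],[0,0,0]]
    - [0,[0,0.006,0],[0,0,0]]
    - [0,[0,0.006,0],[0,0,0]]
    - [0,[0,0.006,0],[0,0,0]]

```text
time: 15.55
eef_pos: [0.6019, -0.0755, 0.0379]
tcp_rot: [-0.09, 0.996, -0.002, 0.001]
contact_force: [0.1, -5.6, 0.6]
opening: -0.0
finger_force: 2.8
```

Emit:
move_arm:
  moves:
    - [0,[0,0.006,0],[0,0,0]]
    - [0,[0,0.006,0],[0,0,0]]
    - [0,[0,0.006,0],[0,0,0]]
    - [0,[0,0.006,0],[0,0,0]]
    - [0,[0,0.005,0],[0,0,0]]
    - [0,[0,0.004,0],[0,0,0]]
    - [0,[0,0.003,0],[0,0,0]]
    - [0,[0,0.002,0],[0,0,0]]
    - [0,[0,0.001,0],[0,0,0]]
    - [0,[0,0,0],[0,0,0]]

```text
time: 16.38
eef_pos: [0.5948, -0.0364, 0.0379]
tcp_rot: [-0.09, 0.996, -0.001, 0.0]
contact_force: [-0.8, -5.0, 1.6]
opening: 0.003
finger_force: 2.4
```

```bash
python3 -c "
from h import *
now()"
```

```text
t 16.38 tcp corner mm [  -8.3 -197.    19.9] F [-1.7 -4.7  1.6] turn needed [-0.002  0.     0.   ] open 0.0
```

Emit:
move_arm:
  moves:
    - [0,[0,0.002,0],[0,0,0]]
    - [0,[0,0.004,0],[0,0,0]]
    - [0,[0,0.004,0],[0,0,0]]
    - [0,[0,0.004,0],[0,0,0]]
    - [0,[0,0.004,0],[0,0,0]]
    - [0,[0,0.003,0],[0,0,0]]
    - [0,[0,0.002,0],[0,0,0]]
    - [0,[0,0.002,0],[0,0,0]]
    - [0,[0,0.001,0],[0,0,0]]
    - [0,[0,0,0],[0,0,0]]

```text
time: 17.22
eef_pos: [0.5901, -0.0105, 0.0378]
tcp_rot: [-0.09, 0.996, -0.001, 0.0]
contact_force: [-1.2, -4.9, 2.0]
opening: 0.009
finger_force: 2.3
```

```bash
python3 -c "
from h import *
now()"
```

```text
t 17.22 tcp corner mm [  -8.3 -170.6   19.8] F [-2.1 -4.6  2. ] turn needed [-0.001  0.    -0.   ] open 0.01
```

```bash
python3 -c "
from h import *
read=read_camera('side');cv2.imwrite('pics/sb.png',read[:,:,::-1]);cv2.imwrite('pics/tb.png',read_camera('top')[:,:,::-1])"
```

Emit:
move_arm:
  moves:
    - [0,[0,0.001,0],[0,0,0]]
    - [0,[0,0.001,0],[0,0,0]]
    - [0,[0,0.001,0],[0,0,0]]
    - [0,[0,0.001,0],[0,0,0]]
    - [0,[0,0.001,0],[0,0,0]]
    - [0,[0,0.001,0],[0,0,0]]
    - [0,[0,0.001,0],[0,0,0]]
    - [0,[0,0.0005,0],[0,0,0]]
    - [0,[0,0,0],[0,0,0]]
    - [0,[0,0,0],[0,0,0]]

```text
time: 18.15
eef_pos: [0.5888, -0.0034, 0.0378]
tcp_rot: [-0.09, 0.996, -0.001, 0.0]
contact_force: [-0.9, -6.1, 2.6]
opening: 0.001
finger_force: 2.8
```

```bash
python3 -c "
from h import *
now()"
```

```text
t 18.15 tcp corner mm [  -8.3 -163.4   19.8] F [-1.9 -5.8  2.6] turn needed [-0.001  0.    -0.   ] open 0.0
```

The force rose by about 1.2 N, which fits a spindle pressed in about 4 mm. I'll retreat and check the needle angle by code.

Emit:
move_arm:
  moves:
    - [0,[0,-0.002,0],[0,0,0]]
    - [0,[0,-0.006,0],[0,0,0]]
    - [0,[0,-0.01,0],[0,0,0]]
    - [0,[0,-0.01,0],[0,0,0]]
    - [0,[0,0,-0.02],[0,0,0]]
    - [0,[0,0,-0.025],[0,0,0]]
    - [0,[0,0,-0.025],[0,0,0]]
    - [0,[0,0,0],[0,0,0]]
    - [0,[0,0,0],[0,0,0]]
    - [0,[0,0,0],[0,0,0]]

```text
time: 18.98
eef_pos: [0.593, -0.0304, 0.1065]
tcp_rot: [-0.089, 0.996, 0.0, -0.001]
contact_force: [-0.4, 0.1, -0.5]
opening: 0.003
finger_force: 0.0
```

```bash
python3 - <<'E'
from h import *
now(); s=get_state()
im=read_camera('wrist')[:,:,::-1]; cv2.imwrite('pics/w7.png',im)
def needle(im,box):
    x0,y0,x1,y1=box;c=im[y0:y1,x0:x1].astype(float)
    w=np.clip(c[...,2]-np.maximum(c[...,0],c[...,1])-40,0,None)
    g=c.min(2)>150
    n,l,st,ce=cv2.connectedComponentsWithStats(cv2.morphologyEx((g).astype(np.uint8),cv2.MORPH_CLOSE,np.ones((9,9))))
    k=1+st[1:,4].argmax()
    ys,xs=np.mgrid[y0:y1,x0:x1];r=np.array([(w*xs).sum(),(w*ys).sum()])/w.sum()
    ctr=st[k,:2]+st[k,2:4]/2+[x0,y0]-.5
    d=r-ctr;print('dial',ctr,st[k],'needle',r.round(1),'angle(img, cw+)',np.arctan2(d[1],d[0]).round(2))
needle(cv2.imread('pics/w4.png'),(85,203,145,260))
# dial now: left of spindle stem, roughly y=-.072-.021-.018-... use face -0.151
u=proj('wrist',to_world(pose,[-.0185,-.151+.040,.022]),s)[0].round().astype(int);print(u)
u0=proj('wrist',to_world(pose,[[-.0185,-.151+.083-.004,.012],[-.03,-.072,.024]]),s);print(u0.round())
needle(im,(u[0]-35,u[1]-28,u[0]+35,u[1]+28))
E
```

```text
t 18.98 tcp corner mm [  -8.9 -190.7   88.5] F [-0.3  0.1 -0.5] turn needed [ 0.001 -0.001 -0.001] open 0.0
dial [114.5 234.5] [   0    7   60   50 2082] needle [115.  244.9] angle(img, cw+) 1.53
[402 215]
[[452. 211.]
 [464. 200.]]
dial [396. 215.] [   0    7   59   43 1711] needle [381.6 211.1] angle(img, cw+) -2.87
```

```bash
python3 - <<'E'
from h import *
for f,b in(('w4',(85,203,145,262)),('w7',(367,187,437,243))):
    im=cv2.imread(f'pics/{f}.png').astype(int)[b[1]:b[3],b[0]:b[2]]
    w=np.clip(im[...,2]-im[...,:2].max(2)-25,0,None);ys,xs=np.nonzero(w)
    p=np.c_[xs+b[0],ys+b[1]];v=cv2.fitLine(p.astype(np.float32),cv2.DIST_L2,0,.01,.01).ravel()
    print(f,len(p),p.min(0),p.max(0),'line',v.round(2),np.arctan2(v[1],v[0]).round(2))
    dk=im.max(2)<70; yy,xx=np.nonzero(dk[15:-15,15:-15]); print('dark hub',np.median(xx)+15+b[0] if len(xx) else None,np.median(yy)+15+b[1] if len(yy) else None)
E
```

```text
w4 56 [112 230] [118 255] line [1.8000e-01 9.8000e-01 1.1495e+02 2.4450e+02] 1.39
dark hub 113.0 235.0
w7 43 [374 205] [392 219] line [  0.77   0.64 381.93 211.3 ] 0.69
dark hub 415.0 224.0
```

The needle turned about 2.44 rad clockwise, which means the spindle is pressed in about 3.5 mm and well within the range. I'm handing in.

```bash
python3 -c "
from plant import *
print(sign_off())"
```

```text
the job is handed in; nothing more can be done
None
```

The job is handed in: the gauge block is home in the corner against rail and stop, and the tailstock is pushed up to it with the spindle pressed in about 3.5 mm (from the needle angle), but sign-off gave no verdict.

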